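# Put the shoehorn back in its stand

## Task

Somebody has left the shoehorn (round handle, steel blade) in the slotted wooden block together with the clothes brush and the folded rule. Pull it straight up out of the block, lower it gently, blade first, into the empty square black stand and let it go there, without dropping it in. Leave the clothes brush and the rule where they stand in the block.

Things in the scene. Friction and masses are not known exactly. Their poses are not given: they have to be found in the camera images.
- shoehorn: Shoehorn 200 mm long, 0.08-0.17 kg, upright, blade down in one slot of a wooden block. Origin: middle of its foot; z up the handle, x across the blade's thin side, y along the row of slots. Steel trough blade 40 mm wide, 14 thick to 70 mm up, narrower above. Round dark wood handle, 22 mm diameter, centred on z, 120-200 mm up: grip about 170 mm up, fingers closing along x. It must rise 140 mm to pass over its neighbours.
- brush: Clothes brush, leave alone: 125 mm tall, flat wooden back, dark bristles, head 38 x 18 mm in another slot, flat 22 x 10 mm handle up. Origin: middle of its foot, z up, y along the row. The block is fixed, 70 mm (x) x 200 mm (y) x 80 mm high; three slots 62 mm apart, each 22 x 46 mm, floor 10 mm above the table. Which slot holds which item varies.
- rule: Folded wooden rule, leave alone: plain rectangular bundle 36 x 16 mm, 117 mm tall, brass rivet near the top, upright in the remaining slot of the block. Origin: middle of its foot, z up, y along the row of slots.
- stand: Empty square stand of black metal, fixed to the table, open at the top: 80 x 80 mm outside, walls 5 mm, mouth 70 x 70 mm, 100 mm high, inner floor 5 mm above the table. Origin: centre of its underside, z up, x and y square to its walls. A shoehorn stood in it may lean against the rim.

How it is judged:
On the way:
1. the shoehorn is pulled up clear of the block (height (world z) of shoehorn above 0.085 m), for 0.1 s.
At the end, for the whole second after the job is handed in: The shoehorn stands handle up in the square black stand, foot on its floor (within 40 mm of the middle each way, below 30 mm above the table, leaning under 43 degrees), at rest; the clothes brush and the rule are still in the block, within 25 mm of where they were (x of shoehorn in the frame of stand between -0.04 and 0.04 m and y of shoehorn in the frame of stand between -0.04 and 0.04 m and height (world z) of shoehorn below 0.03 m and angle between shoehorn's own z axis and vertical below 0.75 rad and linear speed of shoehorn below 0.03 m/s and angular speed of shoehorn below 0.3 rad/s and distance of each of brush, rule from where it was at the start of the episode below 0.025 m); the robot touches nothing.
It fails at once if the clothes brush or the rule is pulled out of place (more than 25 mm) (distance of any of brush, rule from where it was at the start of the episode above 0.025 m).
It fails at once if the shoehorn is dropped into the stand (faster than 0.8 m/s, a fall of some 35 mm, over or in it) (horizontal distance between shoehorn and stand below 0.06 m and linear speed of shoehorn above 0.8 m/s).
It also fails if it takes over 48 s, if anything falls off the work surface, if the arm or the gripper's body presses on something with over 40 N, if the wrist force passes 120 N, or if a joint passes its speed limit or range.

## Robot

A 6-joint arm with a two-finger parallel gripper is mounted at the origin on the work surface. World frame = base frame: x ahead of the robot, y to its left, z up, the work surface at z = 0. Lengths are in m, angles in rad, forces in N, time in s.
With the tool pointing down it reaches from about 0.4 to 0.825 m from the base axis. Payload 7 kg.
Tool frame: the origin (TCP) lies at the very end of the fingers, on their centre line; the grasp point (between the pads) lies 19 mm behind it; z points along the fingers, y is the line along which they close (so a half turn about z gives the same grasp; the last joint's range is limited). The gripper opens to 88 mm and grips with 3 to 60 N. Pads are 19 mm wide; open, the fingers measure 130 mm over their backs; the gripper's body (78 mm by 193 mm) begins 47 mm behind the grasp point.
Start: joints at [-0.865, 0.359, 0.012, 0, -1.224, -0.288], TCP at [0.274, -0.617, 0.227] pointing down, gripper open.
Joint ranges: [-3.07, 3.07], [-1.43, 2.12], [-1.02, 1.25], [-3.03, 1.67], [-3.05, -0], [-3.03, 3.03]. Speed limits (rad/s): [2.39, 2.39, 3.01, 3.14, 3.14, 3.14].

## Interface

Orientations are given as [roll, pitch, yaw] about the fixed x, y, z axes, in that order (R = Rz(yaw) Ry(pitch) Rx(roll)).
In Python, from station import arm gives the robot as it stands.
- The arm moves only by the tool step_arm, never from a script. Its argument "rows" is a list of rows, each a list of 5 numbers: the shift along the world's x, y, z in m, then the turn about the world's z in rad, then the finger opening in m, from 0 to 0.0876. In form: [[x, y, z, spin, gripper], ...]. A call has 1 to 20 rows; each row is the pose to reach, as a shift and turn from the pose commanded when the call began; what a row does not reach only later rows make up. A row lasts 1/10 s, in which the tool goes at most 50 mm and 8.59 degrees, less where a joint would pass 70% of its speed; a pose out of reach is approached as far as the arm can. A call with a gripper value outside its range is refused whole. The fingers move at their own pace and stop on an object; "newtons" is the grip in N (left out, the last holds). Time passes only in rows, so rows that repeat a pose let the fingers close. It gives the time, the measured TCP pose, the force, the opening and the grip force at its end, in the units of the state.
- arm.get_state(): the state, without advancing time (a new reading comes with each control period).
- arm.grab_frame(name): name is "scene" or "top" or "wrist"; returns a dict with "color" (384x512x3 uint8, blue, green, red), "vfov" (degrees; the focal length in pixels is half the picture's height over the tangent of half this angle, whatever the lens; pixels are square), "cx", "cy" (the principal point, pixels), "rvec" (rotation vector, rad) and "tvec" (3), from world to camera coordinates, as OpenCV has them. Camera axes: x right, y down, z forward; pixel columns grow to the right and rows downward; lengths in m; the calibration is good to about 2 mm. A picture is of the moment at which its call begins. There is no depth.
- arm.job_done(): hands the job in; it is judged then, once.
The state is a dict: "t": time; "q": joint angles; "qd": joint speeds; "joint_efforts": joint torques, N m; "eef_pos": TCP position; "ee_rot": TCP orientation; "force": force on the tool from outside, world axes, zero at the start; "moment": the same for the moment, N m; "width": finger opening in m; "gripper_force": force on a finger pad.
Only numpy, scipy, OpenCV 4.12 (cv2) and the standard library are available. Lean on these libraries where they do the work, as an engineer would, in place of code of your own. Each camera call takes 0.05 s, during which the arm holds its last target. There are 200 camera calls.

## Working session

There is one attempt and no reset: what is moved stays moved. The work goes in short steps, Python scripts to look and compute and a tool call to move; the robot and the scene stay as the last step left them, time stands still between calls to the robot, and variables do not carry over. Pictures are saved under pics/ and viewed, at most 10 in all, crops included, and the job is handed in when it is done.

Besides the shell and the picture viewer there is one more tool, called after ">>>" by a JSON object that holds its "fn" and its "kwargs". step_arm: Moves the arm, as the interface text tells. Its arguments: {"type":"object","properties":{"rows":{"type":"array"},"newtons":{"type":"number"}},"required":["rows"]}

```bash
mkdir -p pics && cat > h.py <<'E'
import numpy as np, cv2
from station import arm
def cam(n,save=None):
    f=arm.grab_frame(n)
    if save: cv2.imwrite('pics/'+save+'.png',f['color'])
    h=f['color'].shape[0]; F=h/2/np.tan(np.radians(f['vfov'])/2)
    f['K']=np.array([[F,0,f['cx']],[0,F,f['cy']],[0,0,1]]); f['R']=cv2.Rodrigues(np.array(f['rvec'],float))[0]; f['t']=np.array(f['tvec'],float).ravel()
    return f
def ray(f,u,v):
    d=f['R'].T@np.linalg.inv(f['K'])@[u,v,1]; return -f['R'].T@f['t'],d/np.linalg.norm(d)
def onz(f,u,v,z):
    c,d=ray(f,u,v); return c+d*(z-c[2])/d[2]
def proj(f,p):
    q=f['K']@(f['R']@np.array(p,float)+f['t']); return q[:2]/q[2]
def tri(f,a,g,b):
    c1,d1=ray(f,*a);c2,d2=ray(g,*b)
    s=np.linalg.lstsq(np.stack([d1,-d2],1),c2-c1,rcond=None)[0]
    p,q=c1+s[0]*d1,c2+s[1]*d2; return (p+q)/2,np.linalg.norm(p-q)
E
python3 - <<'E'
from h import *
s=cam('scene');t=cam('top')
cv2.imwrite('pics/a.png',s['color']);cv2.imwrite('pics/b.png',t['color'])
for f in(s,t): print(-f['R'].T@f['t'],f['K'][0,0],f['R'][2])
print(arm.get_state())
E
```

```text
[1.07764761 0.27358665 0.4495724 ] 403.326994808676 [-0.72479347 -0.41811368 -0.54759052]
[ 0.49913951 -0.02597418  0.73745216] 413.7878351455111 [ 0.08255244  0.02741369 -0.99620961]
{'t': 0.1, 'q': array([-8.64924527e-01,  3.59312288e-01,  1.11774040e-02, -3.34012752e-04,
       -1.22411765e+00, -2.88113297e-01]), 'qd': array([ 0.00077764, -0.00168941,  0.00135002,  0.00252002,  0.0011709 ,
        0.00069765]), 'joint_efforts': array([-1.88833433e-04, -5.84163308e+01,  2.93753600e+01,  7.01551706e+00,
        1.01908366e-02, -4.38563711e-05]), 'eef_pos': array([ 0.27367171, -0.61655555,  0.22572544]), 'ee_rot': array([ 3.14010724e+00, -1.12741882e-04, -2.72394779e+00]), 'force': array([0.28955962, 0.47848428, 1.11544233]), 'moment': array([ 0.04180627, -0.00295692,  0.01384416]), 'gripper_force': 0.0, 'width': 0.08808270194799925}
```

View pics/a.png

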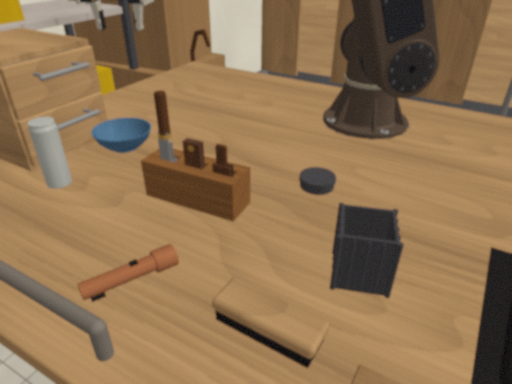

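View pics/b.png

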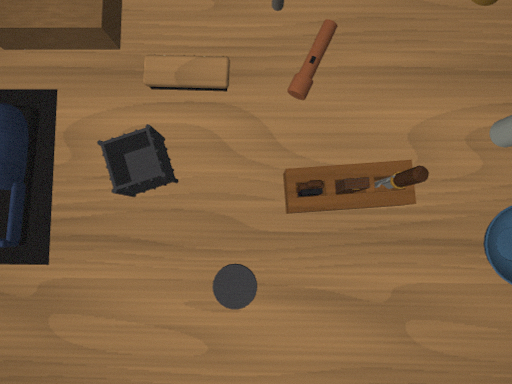

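The shoehorn stands in the end slot: its handle top is near (160,93) in the scene view and (420,174) in the top view. The rule is in the middle slot and the brush in the far one. The stand is near (138,160) in the top view.

```bash
python3 - <<'E'
from h import *
s=cam('scene');t=cam('top')
def P(*a): print(*[np.round(x,4) if not isinstance(x,str) else x for x in a])
hsv=cv2.cvtColor(t['color'],cv2.COLOR_BGR2HSV)
# table vs block: print samples
for n,(u,v) in dict(table=(250,200),block=(325,205),block2=(350,172),handle=(412,177),stand=(130,160),edge=(165,165)).items(): print(n,hsv[v,u],t['color'][v,u])
block=[(285,170),(411,161),(415,204),(287,213)]
B=[onz(t,*p,.08) for p in block]; 
for b in B: P('block',b)
C=np.mean(B,0); P('C',C, 'len',np.linalg.norm(B[1]-B[0]),np.linalg.norm(B[2]-B[1]))
d=B[1]+B[2]-B[0]-B[3]; P('row yaw',np.degrees(np.arctan2(d[1],d[0])),'slot',C+62e-3*d/np.linalg.norm(d))
P('handle top tri',*tri(s,(160.5,93),t,(420,174)), 'onz', onz(t,420,174,.21))
# stand mask: dark
m=((hsv[...,2]<75)).astype(np.uint8); m[:, :75]=0; m[:110]=0; m[215:]=0; m[:,200:]=0
c=max(cv2.findContours(m,0,1)[0],key=cv2.contourArea); print(cv2.minAreaRect(c), cv2.approxPolyDP(c,5,True)[:,0].tolist())
big=np.hstack([cv2.resize(t['color'][115:205,85:195],None,fx=3.6,fy=3.6,interpolation=2),cv2.resize(t['color'][145:235,280:440],None,fx=2.5,fy=3.6,interpolation=2)])
cv2.imwrite('pics/c.png',big); print(big.shape)
E
```

```text
table [ 16 124 146] [ 75 114 146]
block [ 14 162 115] [ 42  76 115]
block2 [ 14 164 115] [ 41  76 115]
handle [ 13 146  61] [26 41 61]
stand [110  13  60] [60 58 57]
edge [168  35  36] [33 31 36]
block [ 0.5818 -0.0621  0.08  ]
block [ 0.5976 -0.2616  0.08  ]
block [ 0.5294 -0.2664  0.08  ]
block [ 0.5133 -0.0655  0.08  ]
C [ 0.5555 -0.1639  0.08  ] len 0.2001 0.0684
row yaw -85.431 slot [ 0.5605 -0.2257  0.08  ]
handle top tri [ 0.5605 -0.225   0.2071] 0.0046 onz [ 0.5616 -0.226   0.21  ]
((137.06210327148438, 161.61929321289062), (63.48725509643555, 65.85337829589844), 71.96571350097656) [[149, 125], [98, 141], [113, 192], [134, 196], [177, 182], [164, 138]]
(324, 796, 3)
```

View pics/c.png

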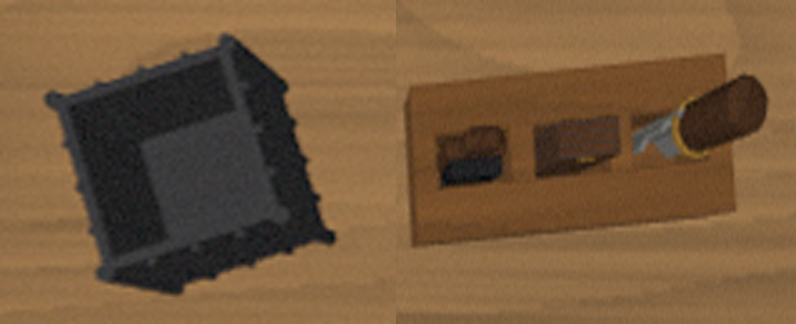

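>>> {"fn": "step_arm", "kwargs": {"rows": [[0, 0, 0.035, 0, 0.0876], [0.03, 0.04, 0.04, 0.12, 0.0876], [0.06, 0.08, 0.04, 0.24, 0.0876], [0.085, 0.115, 0.04, 0.36, 0.0876], [0.11, 0.15, 0.04, 0.48, 0.0876], [0.14, 0.19, 0.04, 0.6, 0.0876], [0.17, 0.23, 0.04, 0.72, 0.0876], [0.2, 0.27, 0.04, 0.84, 0.0876], [0.23, 0.31, 0.04, 0.96, 0.0876], [0.255, 0.345, 0.04, 1.08, 0.0876], [0.275, 0.375, 0.04, 1.18, 0.0876], [0.287, 0.3915, 0.04, 1.23, 0.0876], [0.287, 0.3915, 0.04, 1.23, 0.0876], [0.287, 0.3915, 0.04, 1.23, 0.0876], [0.287, 0.3915, 0.04, 1.23, 0.0876]]}}

```text
t: 1.7
eef_pos: [0.5604, -0.2259, 0.2665]
ee_rot: [3.141, 0.0, -1.495]
force: [0.4, -0.1, -0.7]
width: 0.0874
gripper_force: 0.0
```

```bash
python3 - <<'E'
from h import *
w=cam('wrist','d'); t=cam('top')
st=arm.get_state(); print(st['eef_pos'],st['ee_rot'],st['q'],-w['R'].T@w['t'],w['R'][2])
print('pred handle top px',proj(w,[.5608,-.2255,.21]),proj(w,[.5605,-.2257,.08]))
S=[onz(t,*p,.1) for p in [(99.4,142.2),(148.3,126.1),(163.6,175),(113.9,191.1)]]
c=np.mean(S,0); e=S[1]-S[0]+S[2]-S[3]; g=S[2]-S[1]+S[3]-S[0]
print('stand',c,np.linalg.norm(e)/2,np.linalg.norm(g)/2,np.degrees(np.arctan2(e[1],e[0])),np.degrees(np.arctan2(g[1],g[0])))
E
```

```text
[ 0.56028197 -0.2262631   0.26663306] [ 3.14154227e+00 -4.15329414e-05 -1.49543458e+00] [-6.07698388e-02  2.20243837e-01 -8.92530046e-02  5.03787745e-05
 -1.26134376e+00  1.36116241e-01] [ 0.56610233 -0.29867099  0.42343675] [-0.02146953  0.27460353 -0.96131783]
pred handle top px [253.64588425 215.52919077] [254.07630557 174.77889326]
stand [0.59570876 0.17962121 0.1       ] 0.08128655175912278 0.0815309443321233 -71.36190884693409 -161.2278047066983
```

View pics/d.png

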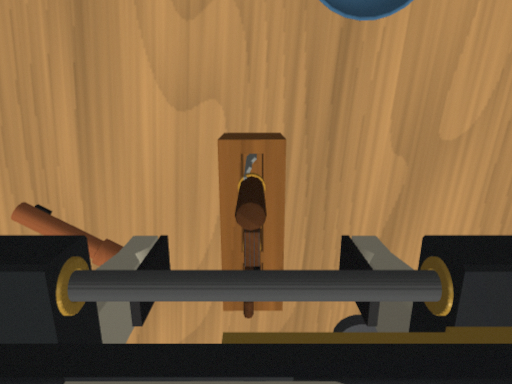

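The wrist view shows the handle top at (251,215) against (253.6,215.5) predicted, about 1.5 mm towards +x. It sits between the open fingers, so I go down and grip.

>>> {"fn": "step_arm", "kwargs": {"rows": [[0.0015, 0.0005, -0.03, 0, 0.0876], [0.0015, 0.0005, -0.06, 0, 0.0876], [0.0015, 0.0005, -0.085, 0, 0.0876], [0.0015, 0.0005, -0.1, 0, 0.0876], [0.0015, 0.0005, -0.106, 0, 0.0876], [0.0015, 0.0005, -0.106, 0, 0.0876], [0.0015, 0.0005, -0.106, 0, 0.05], [0.0015, 0.0005, -0.106, 0, 0.03], [0.0015, 0.0005, -0.106, 0, 0.015], [0.0015, 0.0005, -0.106, 0, 0.01], [0.0015, 0.0005, -0.106, 0, 0.01], [0.0015, 0.0005, -0.106, 0, 0.01], [0.0015, 0.0005, -0.106, 0, 0.01]], "newtons": 30}}

```text
t: 3.1
eef_pos: [0.5624, -0.2249, 0.1606]
ee_rot: [-3.142, -0.0, -1.494]
force: [-0.6, 0.6, 0.2]
width: 0.0368
gripper_force: 0.0
```

>>> {"fn": "step_arm", "kwargs": {"rows": [[0, 0, 0, 0, 0.01], [0, 0, 0, 0, 0.01], [0, 0, 0, 0, 0.01], [0, 0, 0, 0, 0.01], [0, 0, 0, 0, 0.01], [0, 0, 0, 0, 0.01]]}}

```text
t: 3.7
eef_pos: [0.5624, -0.2249, 0.1605]
ee_rot: [-3.142, -0.0, -1.494]
force: [0.1, 0.3, -1.0]
width: 0.0217
gripper_force: 30.0
```

Gripped at a width of 22 mm, which matches the handle. Lifting straight up.

>>> {"fn": "step_arm", "kwargs": {"rows": [[0, 0, 0.005, 0, 0.01], [0, 0, 0.015, 0, 0.01], [0, 0, 0.03, 0, 0.01], [0, 0, 0.045, 0, 0.01], [0, 0, 0.06, 0, 0.01], [0, 0, 0.075, 0, 0.01], [0, 0, 0.09, 0, 0.01], [0, 0, 0.105, 0, 0.01], [0, 0, 0.12, 0, 0.01], [0, 0, 0.135, 0, 0.01], [0, 0, 0.15, 0, 0.01], [0, 0, 0.16, 0, 0.01], [0, 0, 0.16, 0, 0.01], [0, 0, 0.16, 0, 0.01]]}}

```text
t: 5.1
eef_pos: [0.5622, -0.2248, 0.3203]
ee_rot: [3.142, 0.0, -1.494]
force: [0.8, 0.4, -1.4]
width: 0.0218
gripper_force: 30.0
```

```bash
python3 - <<'E'
from h import *
s=cam('scene','e')
print(arm.get_state()['force'])
for z in(.17,.29): print(proj(s,[.562,-.225,z]))
E
```

```text
[-0.57140543 -1.30958573 -2.04837871]
[161.24374949 112.68465117]
[152.35309223  44.22010755]
```

View pics/e.png

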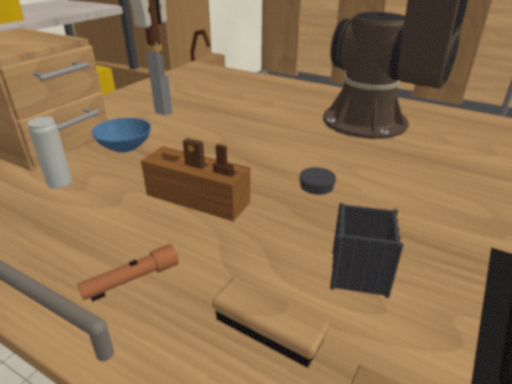

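The shoehorn hangs upright and clear, foot at about (162,113) as predicted; the neighbours are unmoved. I carry it over to the stand, aligned to its walls.

>>> {"fn": "step_arm", "kwargs": {"rows": [[0.001, 0.01, 0, 0, 0.01], [0.003, 0.03, 0, 0.02, 0.01], [0.005, 0.055, 0, 0.04, 0.01], [0.007, 0.08, 0, 0.06, 0.01], [0.009, 0.11, 0, 0.08, 0.01], [0.012, 0.14, 0, 0.1, 0.01], [0.015, 0.17, 0, 0.12, 0.01], [0.018, 0.2, 0, 0.14, 0.01], [0.021, 0.23, 0, 0.16, 0.01], [0.023, 0.26, 0, 0.18, 0.01], [0.025, 0.29, 0, 0.2, 0.01], [0.027, 0.32, 0, 0.22, 0.01], [0.029, 0.345, 0, 0.23, 0.01], [0.031, 0.37, 0, 0.24, 0.01], [0.032, 0.39, 0, 0.248, 0.01], [0.033, 0.4, 0, 0.248, 0.01], [0.033, 0.4045, 0, 0.248, 0.01], [0.033, 0.4045, 0, 0.248, 0.01], [0.033, 0.4045, 0, 0.248, 0.01], [0.033, 0.4045, 0, 0.248, 0.01]]}}

```text
t: 7.15
eef_pos: [0.5954, 0.1787, 0.3208]
ee_rot: [-3.141, -0.0, -1.247]
force: [0.2, -0.2, -0.9]
width: 0.0218
gripper_force: 30.0
```

```bash
python3 - <<'E'
from h import *
s=cam('scene');t=cam('top')
st=arm.get_state();print(st['eef_pos'],st['ee_rot'])
cs=s['color'][40:340,280:460]; ct=t['color'][90:240,60:240]
cv2.imwrite('pics/f.png',np.hstack([cv2.resize(cs,(360,600)),cv2.resize(ct,(432,360)) if 0 else cv2.copyMakeBorder(cv2.resize(ct,(432,360)),0,240,0,0,0)]))
p=st['eef_pos']; print(proj(s,[p[0],p[1],.17]),proj(t,[p[0],p[1],.17]))
E
```

```text
[0.5953837  0.17883964 0.32077747] [-3.14133213e+00  4.40754714e-05 -1.24673690e+00]
[374.53395305 179.45247546] [116.06333114 151.08473408]
```

View pics/f.png

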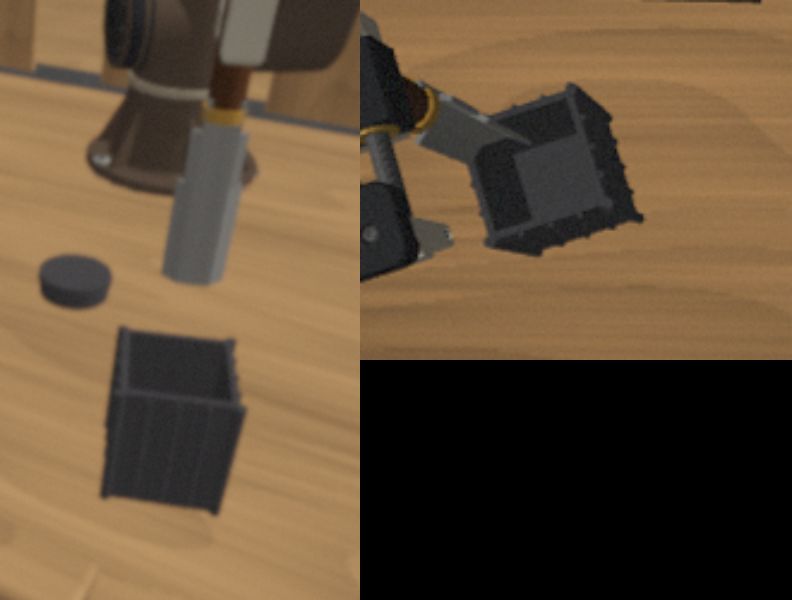

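The foot centre is at about (376,180) in the scene view against (374.5,179.5) predicted, so it is over the mouth with room to spare. I lower it.

>>> {"fn": "step_arm", "kwargs": {"rows": [[0, 0, -0.01, 0, 0.01], [0, 0, -0.025, 0, 0.01], [0, 0, -0.04, 0, 0.01], [0, 0, -0.05, 0, 0.01], [0, 0, -0.06, 0, 0.01], [0, 0, -0.07, 0, 0.01], [0, 0, -0.08, 0, 0.01], [0, 0, -0.09, 0, 0.01], [0, 0, -0.1, 0, 0.01], [0, 0, -0.11, 0, 0.01], [0, 0, -0.12, 0, 0.01], [0, 0, -0.13, 0, 0.01], [0, 0, -0.14, 0, 0.01], [0, 0, -0.145, 0, 0.01], [0, 0, -0.15, 0, 0.01], [0, 0, -0.155, 0, 0.01], [0, 0, -0.158, 0, 0.01], [0, 0, -0.158, 0, 0.01]]}}

```text
t: 9.05
eef_pos: [0.5952, 0.1795, 0.1622]
ee_rot: [3.141, -0.0, -1.246]
force: [0.1, -0.2, -1.1]
width: 0.0215
gripper_force: 30.0
```

```bash
python3 - <<'E'
from h import *
s=cam('scene');t=cam('top')
cs=s['color'][40:340,280:460]; ct=t['color'][90:240,60:240]
cv2.imwrite('pics/g.png',np.hstack([cv2.resize(cs,(360,600)),cv2.copyMakeBorder(cv2.resize(ct,(432,360)),0,240,0,0,0)]))
print(arm.get_state()['force'],arm.get_state()['eef_pos'])
E
```

```text
[ 0.57262429 -0.45136699 -1.78742633] [0.59550732 0.17960302 0.1628006 ]
```

View pics/g.png

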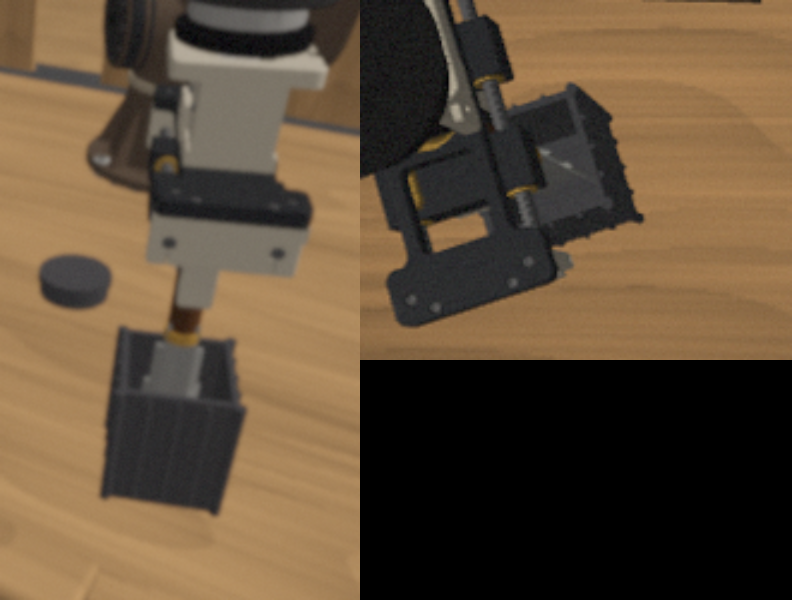

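The blade is inside the stand, clear of the walls (at about (178,365) in the crop), with no contact force. Last millimetres slowly.

>>> {"fn": "step_arm", "kwargs": {"rows": [[0, 0, -0.002, 0, 0.01], [0, 0, -0.004, 0, 0.01], [0, 0, -0.005, 0, 0.01], [0, 0, -0.006, 0, 0.01], [0, 0, -0.007, 0, 0.01], [0, 0, -0.0075, 0, 0.01], [0, 0, -0.0075, 0, 0.01]]}}

```text
t: 9.85
eef_pos: [0.5955, 0.1796, 0.1555]
ee_rot: [-3.141, -0.0, -1.246]
force: [-0.9, -0.1, 2.4]
width: 0.0216
gripper_force: 30.0
```

The upward force shows floor contact. Easing the grip, then opening.

>>> {"fn": "step_arm", "kwargs": {"rows": [[0, 0, 0, 0, 0.02], [0, 0, 0, 0, 0.021], [0, 0, 0, 0, 0.024], [0, 0, 0, 0, 0.028], [0, 0, 0, 0, 0.032], [0, 0, 0, 0, 0.036], [0, 0, 0, 0, 0.042], [0, 0, 0, 0, 0.05], [0, 0, 0, 0, 0.06], [0, 0, 0, 0, 0.07], [0, 0, 0, 0, 0.08], [0, 0, 0, 0, 0.0876], [0, 0, 0, 0, 0.0876], [0, 0, 0, 0, 0.0876], [0, 0, 0, 0, 0.0876]], "newtons": 5}}

```text
t: 11.35
eef_pos: [0.5953, 0.1796, 0.1551]
ee_rot: [3.142, -0.0, -1.246]
force: [0.2, -0.6, 0.1]
width: 0.0873
gripper_force: 0.0
```

```bash
python3 - <<'E'
from h import *
s=cam('scene');w=cam('wrist')
cs=s['color'][40:340,280:460]
cv2.imwrite('pics/i.png',np.hstack([cv2.resize(cs,(288,480)),cv2.copyMakeBorder(w['color'],0,96,0,0,0)]))
print(arm.get_state()['force'],arm.get_state()['width'])
E
```

```text
[ 0.33870892 -0.62695674 -0.36674006] 0.08778307569858405
```

View pics/i.png

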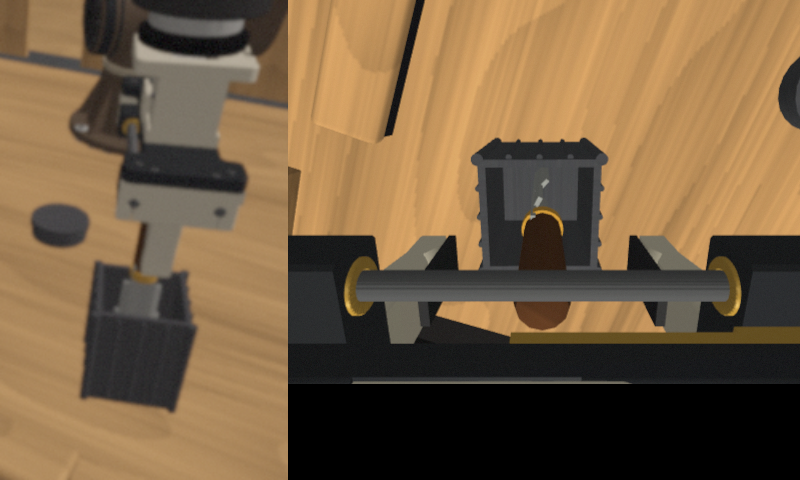

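The handle stands free between the open fingers, centred at about x=541 in the wrist half. Retreating straight up.

>>> {"fn": "step_arm", "kwargs": {"rows": [[0, 0, 0.01, 0, 0.0876], [0, 0, 0.03, 0, 0.0876], [0, 0, 0.05, 0, 0.0876], [0, 0, 0.075, 0, 0.0876], [0, 0, 0.1, 0, 0.0876], [0, 0, 0.13, 0, 0.0876], [0, 0, 0.16, 0, 0.0876], [0, 0, 0.17, 0, 0.0876], [0, 0, 0.17, 0, 0.0876], [0, 0, 0.17, 0, 0.0876]]}}

```text
t: 12.45
eef_pos: [0.5949, 0.1795, 0.3244]
ee_rot: [3.141, 0.0, -1.246]
force: [-1.1, 0.4, -0.1]
width: 0.0876
gripper_force: 0.0
```

```bash
python3 - <<'E'
from h import *
cam('scene','j')
E
```

```text
(no output)
```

View pics/j.png

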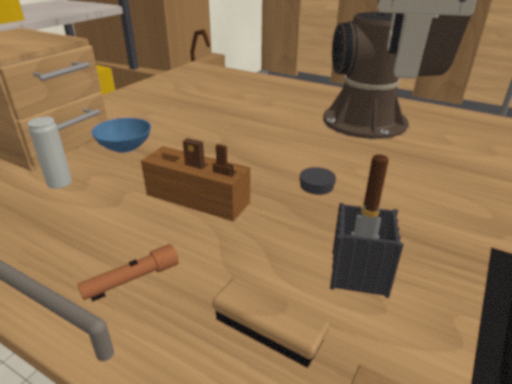

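The shoehorn stands upright in the stand (handle top at (380,158)), the gripper is clear, and the brush and rule are still in the block.

```bash
python3 -c "
from station import arm
print(arm.job_done())"
```

```text
the job is handed in; nothing more can be done
None
```

I pulled the shoehorn out of the block, lowered it blade first into the square black stand and let it go there; the last picture showed it upright with the gripper clear and the brush and rule still in the block, and I handed the job in at about 12.5 s (no verdict was returned).

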